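# Shut the hallway tray and block it with the paperweight

## Task

First push the open tray of the grey unit fully home with the fingertips, then slide the glass paperweight along the table until it rests against the middle of the shut tray's front, where it keeps the tray from creeping open. Only push: do not take the paperweight between the fingers, tip it or lift it. Leave the porcelain plate, the comb and the keys where they are.

Things in the scene. Friction and masses are not known exactly. Their poses are not given: they have to be found in the camera images.
- tray (a joint): Travel of the light grey plastic tray, in m: 0 = fully home, grows as it comes out towards the robot (it starts 0.06 to 0.11 out). Friction about 1.2 N; it stays where it is left and meets a rigid stop at 0. Its unit is fixed to the table, 220 mm deep, 230 mm wide, 60 mm high, directly behind the shut tray's front panel.
- tray_front (a point): Midpoint of the outer face of the tray's front panel, 25 mm above the table; moves with the tray. x axis: level, into the unit (the way the tray is pushed home); y: along the panel, to the left as the robot faces it; z up. The panel is flat, upright, 230 mm wide, 12 mm thick, from 3 to 58 mm above the table; a thumb notch in the middle (70 mm wide) lowers its top there to 40 mm.
- paperweight: Round domed paperweight of clear glass, 72 mm in diameter and 43 mm high, with a dark disc in its foot, 0.35 kg more or less. Its side is upright from the table to 25 mm, then it domes in. Origin at the centre of its underside, z up. It starts beside the tray, left or right, and takes about 2 to 7 N to slide on the table.
- plate: White porcelain plate with blue evil-eye rings, 110 mm in diameter at the rim, 16 mm high; origin at the centre of its underside. It lies on the other side of the tray from the paperweight. Leave it alone.
- comb: Black plastic comb, 150 mm long along its x axis, 32 mm wide, 6 mm thick, lying on the table beside the unit; origin at its middle, on the table. Leave it alone.
- keys: Two aluminium door keys on a small ring, about 75 by 60 mm, 4 mm thick, lying on the table beside the unit; origin where the two keys meet, on the table. Leave them alone.
There are look-alikes about, which are no part of the job. Several things have the shape of the paperweight; the one meant has the colours described above.

How it is judged (in metres and radians):
On the way, in this order (a step that is already met when the one before it is completed fails the run):
1. the tray is pushed fully home (value of joint tray below 0.004 m), for 0.2 s.
2. the paperweight has been slid against the middle of the shut tray's front (value of joint tray below 0.004 m and x of paperweight in the frame of tray_front between -0.0395 and -0.03 m and y of paperweight in the frame of tray_front between -0.02 and 0.02 m), for 0.2 s.
At the end, for the whole second after the job is handed in: The tray is less than 4 mm from fully home; the paperweight stands flat and still on the table, less than 3.5 mm from the tray's front panel, its centre within 20 mm of the panel's middle; plate, comb and keys are within 15 mm of where they began (all of step 2 and linear speed of paperweight below 0.01 m/s and height (world z) of paperweight below 0.004 m and angle between paperweight's own z axis and vertical below 0.06 rad and not (distance of plate from where it was at the start of the episode above 0.015 m) and not (distance of comb from where it was at the start of the episode above 0.015 m) and not (distance of keys from where it was at the start of the episode above 0.015 m)); the robot touches nothing.
It fails at once if the paperweight is lifted off the table (6 mm) or tipped (0.2 rad) (height (world z) of paperweight above 0.006 m or angle between paperweight's own z axis and vertical above 0.2 rad).
It fails at once if the paperweight is taken between the fingers (horizontal distance between the grasp point and paperweight below 0.022 m and height (world z) of the grasp point below 0.052 m).
It fails at once if the plate, the comb or the keys are shifted more than 15 mm (distance of any of plate, comb, keys from where it was at the start of the episode above 0.015 m).
It also fails if it takes over 72 s, if anything falls off the work surface, if the arm or the gripper's body presses on something with over 40 N, if the wrist force passes 120 N, or if a joint passes its speed limit or range.

## Robot

A 6-joint arm with a two-finger parallel gripper is mounted at the origin on the work surface. World frame = base frame: x ahead of the robot, y to its left, z up, the work surface at z = 0. Lengths are in m, angles in degrees, forces in N, time in s.
With the tool pointing down it reaches from about 0.35 to 0.875 m from the base axis. Payload 4.2 kg.
Tool frame: the origin (TCP) lies on the centre line of the jaws, within the pads' length; the fingertips stand 19 mm ahead of it and the grasp point (between the pads) is the TCP; x points along the fingers, y is the direction in which the jaws open and shut, and the axes are right-handed (so a half turn about x gives the same grasp; the last joint's range is limited). The gripper opens to 87 mm and grips with 3 to 60 N. Pads are 19 mm wide; open, the fingers measure 117 mm over their backs; the gripper's body (75 mm by 190 mm) begins 51 mm behind the grasp point.
Start: joints at [81.853, 22.042, 0.453, 0, -68.411, -14.817], TCP at [0.244, 0.575, 0.242] pointing down, gripper open.
Joint ranges: [-179.83, 179.83], [-69.29, 118.12], [-61.27, 80.66], [-181.25, 117.63], [-171.15, -9.14], [-177.46, 177.46]. Speed limits (degrees/s): [159.86, 159.86, 180, 180, 180, 180].

## Interface

Orientations are given as a 3x3 rotation matrix whose columns are the frame's x, y, z axes.
In Python, from station import * gives the robot as it stands.
- The arm moves only by the shell command python3 -m creep 'ROWS'. ROWS is JSON, a list of rows, each a list of 5 numbers: the opening, from 0 (shut) to 1 (fully open), then the shift along the world's x, y, z in mm, then the turn about the world's z in rad. In form: [[jaw, x, y, z, turn], ...]. A call has exactly 8 rows; each row is the pose to reach, as a shift and turn from the pose measured when the call began; what a row does not reach only later rows make up. A row lasts 1/10 s, in which the tool goes at most 50 mm and 8.59 degrees, less where a joint would pass 70% of its speed; a pose out of reach is approached as far as the arm can. A call with a gripper value outside its range is refused whole. The fingers move at their own pace and stop on an object; the grip force is fixed at half the most. Time passes only in rows, so rows that repeat a pose let the fingers close, or fill a call up. It gives the time, the measured TCP pose, the force and the opening at its end, in the units of the state.
- sense(): the state, without advancing time (a new reading comes with each control period).
- capture(name): name is "side" or "top" or "wrist"; returns a dict with "image" (420x560x3 uint8, blue, green, red), "z_map" (420x560 float32, m along the optical axis (not along the pixel's ray), 0 where there is no reading), "mtx" (3x3 intrinsics, pixels), "eye" and "attitude" of the camera in the world. Camera axes: x right, y up, looking along -z (the intrinsics and any distortion apply to the point x, -y, -z); pixel columns grow to the right and rows downward; lengths in m; the calibration is good to about 2 mm. A picture is of the moment at which its call begins.
- finish_job(): hands the job in, once; it reports no verdict.
Trained networks look in a picture, given as the dict that the camera call returned (one of the last four; its "shot" number tells which), for a name from the list of things; names that differ only in an ending like _2 or _b are one class to them, and where a whole thing is asked for, a point or a joint stands for the part that bears it (a point fixed in the world has none). Each returns a list of dicts, best first, with "confidence" (0 to 1); they miss things now and then, are a little off and sometimes report something else, mostly with a low value. They report only what shows in the picture. A call takes as long as a camera call. They do not tell look-alikes from the thing itself.
- look_for(picture, thing): "box" ([left, top, right, bottom] in pixels, round what is visible of it).
- mark_of(picture, thing): "centre" ([column, row] in pixels: a listed point, or the origin of a listed thing).
The state is a dict: "time_s": time; "joints": joint angles; "joint_velocities": joint speeds; "effort": joint torques, N m; "tcp_pos": TCP position; "ee_rot": TCP orientation; "wrist_force": force on the tool from outside, world axes, zero at the start; "moment": the same for the moment, N m; "gripper_width": opening from 0.0 (shut) to 1.0 (fully open).
Only numpy, scipy, OpenCV 4.12 (cv2) and the standard library are available. Lean on these libraries where they do the work, as an engineer would, in place of code of your own. Each camera call takes 0.05 s, during which the arm holds its last target.

## Working session

There is one attempt and no reset: what is moved stays moved. The work goes in short steps, Python scripts to look and compute and a shell command to move; the robot and the scene stay as the last step left them, time stands still between calls to the robot, and variables do not carry over. Pictures are saved under pics/ and viewed, and the job is handed in when it is done.

```bash
mkdir -p pics
cat > h.py <<'E'
from station import *
import numpy as np, cv2
def ray(c,px):
    K=np.array(c["mtx"]);R=np.array(c["attitude"]);e=np.array(c["eye"])
    d=np.array([(px[0]-K[0,2])/K[0,0],-(px[1]-K[1,2])/K[1,1],-1.]);return e,R@d
def at_depth(c,px):
    e,d=ray(c,px);z=c["z_map"][int(round(px[1])),int(round(px[0]))];return e+d*z
def at_h(c,px,h):
    e,d=ray(c,px);return e+d*(h-e[2])/d[2]
def att(c): 
    R=np.array(c["attitude"]);return R
E
python3 - <<'E'
from h import *
s=sense();print(s["time_s"],s["tcp_pos"],s["ee_rot"],s["wrist_force"],s["gripper_width"])
for n in ["top","side"]:
    c=capture(n);cv2.imwrite(f"pics/{n}1.png",c["image"])
    print(n,c.keys(),np.array(c["attitude"]).shape,c["eye"])
    for t in ["paperweight","plate","comb","keys","tray_front","tray"]:
        print(t,[(np.round(l["box"]).tolist(),round(l["confidence"],2)) for l in look_for(c,t)])
        try:
            print('  mark',[(np.round(l["centre"],1).tolist(),round(l["confidence"],2),np.round(at_h(c,l["centre"],.025 if t=='tray_front' else 0),3).tolist(),np.round(at_depth(c,l["centre"]),3).tolist()) for l in mark_of(c,t)])
        except Exception as ex: print(ex)
E
```

```text
0.0 [0.24361162 0.57495909 0.24047057] [[-7.49807858e-04 -3.90286228e-01 -9.20693270e-01]
 [-2.03503341e-03 -9.20691027e-01  3.90286934e-01]
 [-9.99997648e-01  2.16628178e-03 -1.03904146e-04]] [ 0.25679293 -0.4932371   0.72208999] 1.0009927934376428
top dict_keys(['image', 'z_map', 'mtx', 'eye', 'attitude', 'shot']) (3, 3) [ 0.45613324 -0.06089266  1.0389427 ]
paperweight [([302.0, 289.0, 340.0, 323.0], 0.9), ([372.0, 294.0, 408.0, 328.0], 0.87), ([415.0, 199.0, 457.0, 234.0], 0.68), ([342.0, 232.0, 380.0, 268.0], 0.65)]
  mark [([321.5, 304.5], 0.97, [0.383, -0.135, 0.0], [0.386, -0.132, 0.042]), ([434.8, 217.7], 0.96, [0.557, -0.363, 0.0], [0.553, -0.351, 0.043]), ([359.6, 250.8], 0.75, [0.49, -0.212, 0.0], [0.488, -0.206, 0.043])]
plate [([128.0, 174.0, 183.0, 226.0], 0.77)]
  mark [([153.1, 199.4], 0.67, [0.591, 0.205, 0.0], [0.59, 0.204, 0.004])]
comb [([334.0, 155.0, 408.0, 169.0], 0.63)]
  mark [([369.4, 160.1], 0.93, [0.674, -0.233, 0.0], [0.674, -0.233, 0.003])]
keys [([152.0, 102.0, 182.0, 144.0], 0.73)]
  mark [([161.9, 127.1], 0.91, [0.741, 0.192, 0.0], [0.74, 0.191, 0.00
[... 676 characters left out ...]
4, 0.031]), ([255.0, 315.6], 0.72, [0.375, -0.263, 0.0], [0.355, -0.291, 0.035]), ([220.7, 275.4], 0.66, [0.388, -0.128, 0.0], [0.369, -0.162, 0.033])]
plate [([199.0, 176.0, 234.0, 195.0], 0.79)]
  mark [([219.4, 185.6], 0.59, [0.6, 0.206, 0.0], [0.591, 0.19, 0.009])]
comb [([332.0, 235.0, 385.0, 266.0], 0.79)]
  mark [([358.2, 249.6], 0.62, [0.678, -0.244, 0.0], [0.668, -0.252, 0.008])]
keys []
  mark [([261.8, 170.2], 0.64, [0.754, 0.21, 0.0], [0.751, 0.205, 0.003])]
tray_front [([237.0, 178.0, 311.0, 240.0], 0.67)]
  mark [([255.9, 209.6], 0.86, [0.577, 0.003, 0.025], [0.572, -0.005, 0.031])]
tray [([235.0, 179.0, 310.0, 241.0], 0.77)]
it knows: comb, keys, paperweight, plate, tray_front
```

View pics/top1.png

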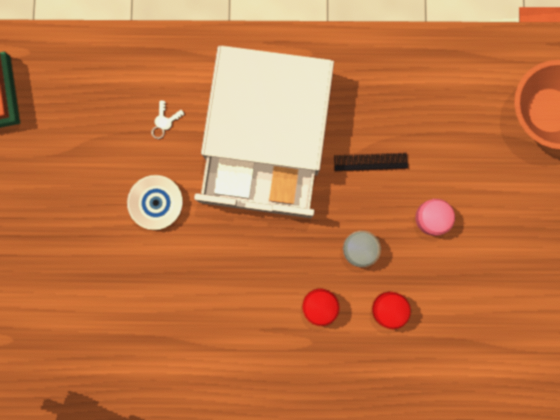

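View pics/side1.png

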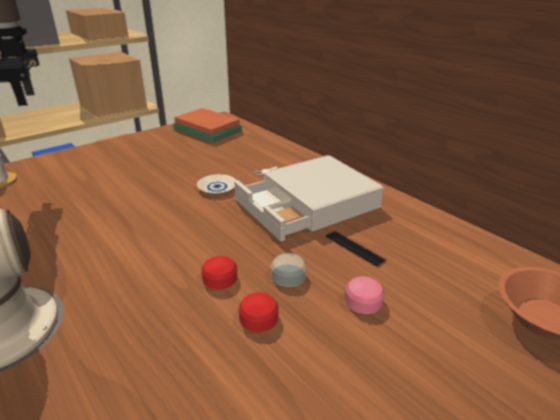

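Run:
```python
import cv2
a=cv2.imread('pics/top1.png')[180:340,290:470];cv2.imwrite('pics/topz.png',cv2.resize(a,None,fx=4,fy=3.7,interpolation=cv2.INTER_CUBIC))
```

```text
(no output)
```

View pics/topz.png

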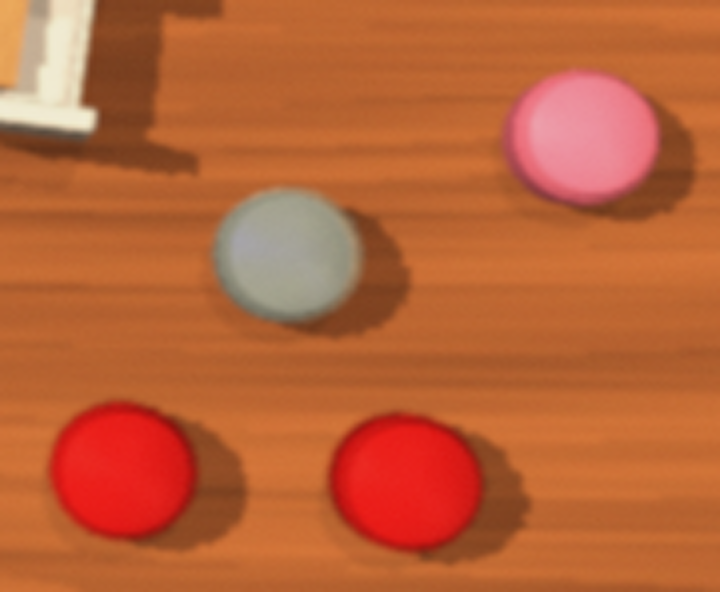

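The paperweight is the grey glassy one at (362,249) in the top view. The red ones at (321,307) and (391,311) and the pink one at (435,217) are look-alikes. The tray is open, with its panel running from (196,198) to (313,212). Next I'll measure the tray axis and the panel.

Run:
```python
from h import *
c=capture("top");z=c["z_map"];K=np.array(c["mtx"]);R=np.array(c["attitude"]);e=np.array(c["eye"])
v,u=np.mgrid[0:420,0:560]
P=np.stack([(u-K[0,2])/K[0,0]*z,-(v-K[1,2])/K[1,1]*z,-z],-1)@R.T+e
roi=(u>185)&(u<340)&(v>35)&(v<225)
m=roi&(P[...,2]>.045)&(P[...,2]<.075)
n,lab,st,_=cv2.connectedComponentsWithStats(m.astype(np.uint8))
for i in range(1,n):
    if st[i,4]<30: continue
    q=P[lab==i];r=cv2.minAreaRect((q[:,:2]*1000).astype(np.float32))
    print(st[i],np.round(r[0],1),np.round(r[1],1),round(r[2],2),np.median(q[:,2]))
    print(np.round(cv2.boxPoints(r)))
for name,(a,b) in dict(pw=(362,249),r1=(321,307),r2=(391,311),pk=(435,217)).items():
    mm=(abs(u-a)<28)&(abs(v-b)<28)&(P[...,2]>.015)
    q=P[mm];(x,y),r=cv2.minEnclosingCircle((q[:,:2]*1000).astype(np.float32))
    q2=P[mm&(P[...,2]>.037)]
    print(name,round(x,1),round(y,1),round(r,1),q2[:,:2].mean(0)*1000,q[:,2].max())
```

```text
[  202    46   132   126 13018] [766.3 -27. ] [231.3 222.1] 82.63 0.05921534454599453
[[ 641. -127.]
 [ 862. -156.]
 [ 891.   73.]
 [ 671.  102.]]
[195 194  42  12 285] [585.   71.4] [79.8 12.4] 82.84 0.05700330785045982
[[574.  33.]
 [586.  31.]
 [596. 110.]
 [584. 112.]]
[272 204  42  12 281] [565.7 -76.7] [79.  12.6] 82.81 0.057097015754854374
[[ 555. -115.]
 [ 567. -117.]
 [ 577.  -38.]
 [ 564.  -37.]]
pw 477.5 -154.5 96.0 [ 492.77339872 -210.51127978] 1.0389427010654182
r1 407.4 -111.1 70.0 [ 383.38386727 -129.58490703] 1.0389427010654182
r2 408.2 -181.5 129.8 [ 377.07839463 -264.3758039 ] 1.0389427010654182
pk 510.1 -227.3 174.9 [ 553.94773319 -350.74539618] 1.0389427010654182
```

```bash
python3 -m creep '[[0.45,20,-42,0,0.05],[0.45,38,-81,0,0.1],[0.45,57,-122,0,0.15],[0.45,76,-162,0,0.2],[0.45,95,-203,0,0.25],[0.45,114,-243,0,0.27],[0.45,133,-284,0,0.27],[0.45,152,-325,0,0.27]]'
python3 -m creep '[[0.45,15,-35,-10,0],[0.45,33,-70,-20,0],[0.45,50,-105,-30,0],[0.45,68,-140,-40,0],[0.45,85,-175,-50,0],[0.45,100,-210,-60,0],[0.45,112,-240,-60,0],[0.45,112,-240,-60,0]]'
python3 - <<'E'
from h import *
s=sense();print(s["time_s"],s["tcp_pos"],s["joints"],s["ee_rot"],s["wrist_force"],s["gripper_width"])
E
```

```text
time_s: 2.05
tcp_pos: [0.3962, 0.2488, 0.2419]
ee_rot: [[0.001, -0.13, -0.992], [0.001, -0.992, 0.13], [-1.0, -0.001, -0.001]]
wrist_force: [1.2, -0.8, 0.5]
gripper_width: 0.46
time_s: 2.85
tcp_pos: [0.5091, 0.006, 0.1814]
ee_rot: [[0.0, -0.134, -0.991], [-0.0, -0.991, 0.134], [-1.0, 0.0, -0.0]]
wrist_force: [-0.1, 0.6, -0.0]
gripper_width: 0.451
2.85 [0.50906142 0.00598722 0.18142063] [ 1.89708236e+01  1.39756117e+01 -2.06894478e+01  6.55436043e-03
 -5.53364850e+01  6.33045346e+01] [[ 5.09888211e-06 -1.34347901e-01 -9.90934227e-01]
 [-9.77421160e-05 -9.90934222e-01  1.34347900e-01]
 [-9.99999995e-01  9.61709841e-05 -1.81841049e-05]] [-0.12314141  0.60136245 -0.02762073] 0.45100954792226094
```

```bash
python3 -m creep '[[0.45,0,0,-30,0],[0.45,0,0,-60,0],[0.45,0,0,-90,0],[0.45,0,0,-115,0],[0.45,0,0,-135,0],[0.45,0,0,-147,0],[0.45,10,-1.3,-147,0],[0.45,20,-2.6,-147,0]]'
python3 -m creep '[[0.45,10,-1.3,0,0],[0.45,20,-2.6,0,0],[0.45,30,-3.9,0,0],[0.45,40,-5.1,0,0],[0.45,50,-6.4,0,0],[0.45,60,-7.7,0,0],[0.45,70,-9,0,0],[0.45,80,-10.3,0,0]]'
```

```text
time_s: 3.65
tcp_pos: [0.5307, 0.0038, 0.0353]
ee_rot: [[0.002, -0.133, -0.991], [0.0, -0.991, 0.133], [-1.0, -0.0, -0.002]]
wrist_force: [0.7, 0.1, 0.4]
gripper_width: 0.454
time_s: 4.45
tcp_pos: [0.6113, -0.0067, 0.0352]
ee_rot: [[0.001, -0.133, -0.991], [-0.0, -0.991, 0.133], [-1.0, -0.0, -0.001]]
wrist_force: [-1.9, 0.1, 2.2]
gripper_width: 0.454
```

Pushing now. The last stretch goes slowly, up to the stop.

```bash
python3 -m creep '[[0.45,4,-0.5,0,0],[0.45,8,-1,0,0],[0.45,12,-1.5,0,0],[0.45,15,-1.9,0,0],[0.45,18,-2.3,0,0],[0.45,20,-2.6,0,0],[0.45,22,-2.8,0,0],[0.45,23,-3,0,0]]'
```

```text
time_s: 5.25
tcp_pos: [0.6343, -0.0097, 0.0351]
ee_rot: [[0.001, -0.133, -0.991], [-0.0, -0.991, 0.133], [-1.0, -0.0, -0.001]]
wrist_force: [0.3, 0.3, -0.2]
gripper_width: 0.45
```

```bash
python3 -m creep '[[0.45,1,-0.1,0,0],[0.45,2,-0.3,0,0],[0.45,3,-0.4,0,0],[0.45,4,-0.5,0,0],[0.45,5,-0.6,0,0],[0.45,6,-0.8,0,0],[0.45,6,-0.8,0,0],[0.45,6,-0.8,0,0]]'
```

```text
time_s: 6.05
tcp_pos: [0.636, -0.01, 0.035]
ee_rot: [[-0.008, -0.133, -0.991], [-0.0, -0.991, 0.133], [-1.0, 0.001, 0.008]]
wrist_force: [-11.7, 5.4, 7.8]
gripper_width: 0.451
```

```bash
python3 -m creep '[[0.45,-10,1.3,0,0],[0.45,-30,4,0,0],[0.45,-45,6,10,0],[0.45,-60,8,40,-0.1],[0.45,-80,-10,80,-0.24],[0.45,-110,-40,110,-0.38],[0.45,-140,-80,130,-0.52],[0.45,-160,-115,140,-0.66]]'
python3 - <<'E'
from h import *
c=capture("top");z=c["z_map"];K=np.array(c["mtx"]);R=np.array(c["attitude"]);e=np.array(c["eye"])
cv2.imwrite("pics/top2.png",c["image"])
v,u=np.mgrid[0:420,0:560]
P=np.stack([(u-K[0,2])/K[0,0]*z,-(v-K[1,2])/K[1,1]*z,-z],-1)@R.T+e
roi=(u>185)&(u<340)&(v>35)&(v<225)
m=roi&(P[...,2]>.045)&(P[...,2]<.075)
q=P[m];r=cv2.minAreaRect((q[:,:2]*1000).astype(np.float32));print(r,cv2.boxPoints(r))
for l in mark_of(c,"tray_front"): print(l,at_h(c,l["centre"],.025))
for name,(a,b) in dict(pw=(362,249),r1=(321,307),r2=(391,311),pk=(435,217)).items():
    mm=(abs(u-a)<24)&(abs(v-b)<24)&(P[...,2]>.015)&(P[...,2]<.05)
    q=P[mm];(x,y),r=cv2.minEnclosingCircle((q[:,:2]*1000).astype(np.float32))
    q2=P[mm&(P[...,2]>.037)]
    print(name,round(x,1),round(y,1),round(r,1),q2[:,:2].mean(0)*1000,q[:,2].max())
E
```

```text
time_s: 6.85
tcp_pos: [0.4764, -0.1258, 0.1777]
ee_rot: [[-0.0, -0.715, -0.699], [0.005, -0.699, 0.715], [-1.0, -0.003, 0.004]]
wrist_force: [0.9, -0.4, 0.1]
gripper_width: 0.452
((760.4254150390625, -26.73541259765625), (230.25296020507812, 234.70364379882812), 82.52690124511719) [[ 629.0969   -125.621155]
 [ 861.807    -156.14687 ]
 [ 891.7539     72.15033 ]
 [ 659.0438    102.67604 ]]
{'centre': [258.3, 173.6], 'confidence': 0.63} [ 0.64044044 -0.00866923  0.025     ]<stdin>:14: RuntimeWarning: Mean of empty slice.
  ret = um.true_divide(
Traceback (most recent call last):
ValueError: zero-size array to reduction operation maximum which has no identity
```

View pics/top2.png

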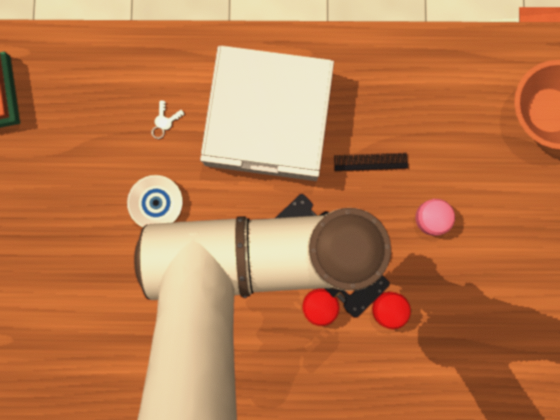

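The tray is home: the block is now 234.7 mm deep, where 232 is expected. The arm hides the paperweight from above, so I'll locate it with the wrist and side cameras.

Run:
```python
from h import *
for n in ["wrist","side"]:
    c=capture(n);cv2.imwrite(f"pics/{n}2.png",c["image"])
    for t in ["paperweight"]:
        for l in look_for(c,t):
            b=l["box"];m=[(b[0]+b[2])/2,(b[1]+b[3])/2];print(n,'box',np.round(b),round(l["confidence"],2),np.round(at_h(c,m,.02),3))
        for l in mark_of(c,t): print(n,np.round(l["centre"]),round(l["confidence"],2),np.round(at_h(c,l["centre"],0),3))
```

```text
wrist box [313. 218. 383. 277.] 0.83 [ 0.39 -0.14  0.02]
wrist box [416. 124. 506. 203.] 0.58 [ 0.376 -0.269  0.02 ]
wrist [326. 116.] 0.81 [ 0.495 -0.213  0.   ]
wrist [449. 160.] 0.79 [ 0.377 -0.269  0.   ]
wrist [347. 248.] 0.78 [ 0.381 -0.137  0.   ]
side box [200. 255. 240. 289.] 0.86 [ 0.38 -0.14  0.02]
side box [238. 289. 277. 332.] 0.71 [ 0.375 -0.272  0.02 ]
side box [270. 254. 308. 289.] 0.57 [ 0.49  -0.224  0.02 ]
side box [200. 173. 239. 196.] 0.45 [0.584 0.178 0.02 ]
side [360. 301.] 0.95 [ 0.555 -0.358  0.   ]
side [256. 315.] 0.9 [ 0.377 -0.262  0.   ]
side [287. 278.] 0.89 [ 0.49 -0.22  0.  ]
side [218. 276.] 0.64 [ 0.382 -0.127  0.   ]
side [355. 249.] 0.16 [ 0.675 -0.238  0.   ]
```

View pics/wrist2.png

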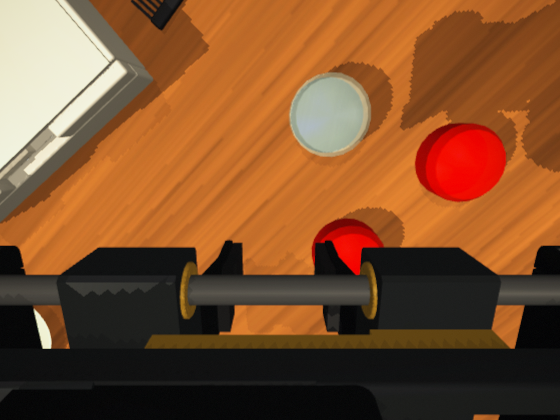

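The wrist view shows the glass disc at (330,114), so its centre is about (0.492, -0.212). I'll move the half-open fingers behind it, set for a diagonal two-finger push.

```bash
python3 -m creep '[[0.45,-1,-15,0,-0.14],[0.45,-3,-35,0,-0.28],[0.45,-5,-55,0,-0.42],[0.45,-6,-75,0,-0.56],[0.45,-7,-95,0,-0.7],[0.45,-8,-115,0,-0.84],[0.45,-9,-130,0,-0.98],[0.45,-10,-138,0,-1.12]]'
python3 -m creep '[[0.45,0,0,-5,-0.11],[0.45,0,0,-5,-0.11],[0.45,0,0,-5,-0.11],[0.45,0,0,-5,-0.11],[0.45,0,0,-5,-0.11],[0.45,0,0,-5,-0.11],[0.45,0,0,-5,-0.11],[0.45,0,0,-5,-0.11]]'
python3 - <<'E'
from h import *
c=capture("wrist");cv2.imwrite(f"pics/wrist3.png",c["image"])
for l in mark_of(c,"paperweight"): print(np.round(l["centre"]),round(l["confidence"],2),np.round(at_h(c,l["centre"],0),3))
s=sense();print(s["tcp_pos"],s["joints"])
E
```

```text
time_s: 8.05
tcp_pos: [0.4674, -0.2627, 0.1736]
ee_rot: [[-0.0, -0.941, 0.339], [0.009, 0.339, 0.941], [-1.0, 0.003, 0.008]]
wrist_force: [0.0, -0.1, -1.4]
gripper_width: 0.45
time_s: 8.85
tcp_pos: [0.4674, -0.2627, 0.1687]
ee_rot: [[0.001, -0.898, 0.44], [0.008, 0.44, 0.898], [-1.0, 0.003, 0.008]]
wrist_force: [0.6, -0.7, 0.1]
gripper_width: 0.45
[361. 147.] 0.88 [ 0.376 -0.27   0.   ]
[145. 144.] 0.76 [ 0.558 -0.362  0.   ]
[274. 247.] 0.62 [ 0.494 -0.215 -0.   ]
[ 0.46742893 -0.26269588  0.16868292] [-12.26839476  17.35170946 -17.71116997  -0.5888692  -54.98000889
 -13.50193657]
```

View pics/wrist3.png

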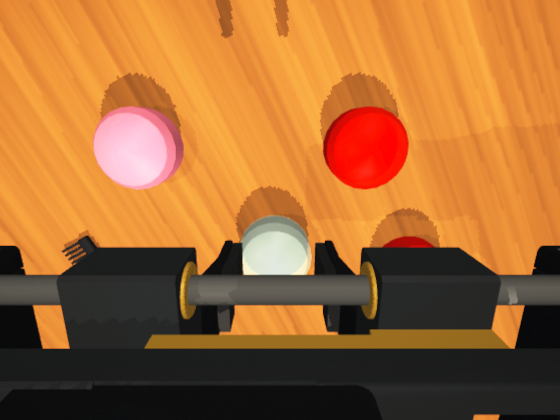

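```bash
python3 - <<'E'
from h import *
c=capture("wrist");print(c["eye"]-sense()["tcp_pos"])
E
python3 -m creep '[[0.45,0,-1,-25,0],[0.45,0,-2,-55,0],[0.45,0,-2,-85,0],[0.45,0,-2,-110,0],[0.45,0,-2,-125,0],[0.45,0,-2,-135,0],[0.45,0,-2,-142,0],[0.45,0,-2,-142,0]]'
```

```text
[-0.03299844 -0.06701227  0.1417774 ]
time_s: 9.8
tcp_pos: [0.4672, -0.2647, 0.0262]
ee_rot: [[0.0, -0.898, 0.44], [0.009, 0.44, 0.898], [-1.0, 0.004, 0.008]]
wrist_force: [0.6, 0.3, 0.3]
gripper_width: 0.449
```

```bash
python3 -m creep '[[0.45,3,6,0,0],[0.45,7,14,0,0],[0.45,11,22.5,0,0],[0.45,15.5,31.5,0,0],[0.45,20,41,0,0],[0.45,25,51,0,0],[0.45,30,61,0,0],[0.45,35,71,0,0]]'
python3 - <<'E'
from h import *
c=capture("wrist");cv2.imwrite(f"pics/wrist4.png",c["image"])
for l in mark_of(c,"paperweight"): print(np.round(l["centre"]),round(l["confidence"],2),np.round(at_h(c,l["centre"],0),3))
c=capture("side");cv2.imwrite(f"pics/side4.png",c["image"])
for l in mark_of(c,"paperweight"): print(np.round(l["centre"]),round(l["confidence"],2),np.round(at_h(c,l["centre"],0),3))
E
```

```text
time_s: 10.6
tcp_pos: [0.5026, -0.1929, 0.0265]
ee_rot: [[0.0, -0.898, 0.44], [0.008, 0.44, 0.898], [-1.0, 0.004, 0.008]]
wrist_force: [-2.0, -3.9, 3.9]
gripper_width: 0.45
[9. 0.] 0.94 [ 0.557 -0.36   0.   ]
[515. 256.] 0.91 [ 0.382 -0.132  0.   ]
[450.   5.] 0.7 [ 0.377 -0.269  0.   ]
[278. 314.] 0.6 [ 0.519 -0.158  0.   ]
[220. 276.] 0.96 [ 0.388 -0.128  0.   ]
[280. 259.] 0.72 [ 0.518 -0.161  0.   ]
[364. 300.] 0.69 [ 0.562 -0.362  0.   ]
[254. 316.] 0.65 [ 0.374 -0.264  0.   ]
```

View pics/side4.png

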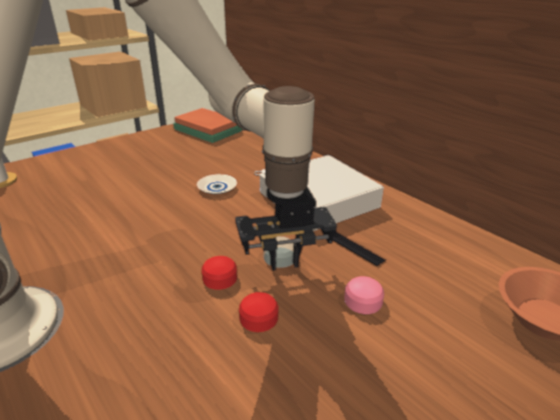

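The side view shows the glass at (280,259), seated in front of both fingers and 38 mm ahead of the TCP as planned. I'll keep pushing.

```bash
python3 -m creep '[[0.45,4,8,0,0],[0.45,9,18,0,0],[0.45,14,28,0,0],[0.45,19,38.5,0,0],[0.45,24,49,0,0],[0.45,29,59,0,0],[0.45,34,69.5,0,0],[0.45,39,80,0,0]]'
python3 -m creep '[[0.45,5,10,0,0],[0.45,10,20.5,0,0],[0.45,15,31,0,0],[0.45,20,41,0,0],[0.45,25,51.5,0,0],[0.45,29,60,0,0],[0.45,32,66,0,0],[0.45,34.5,71,0,0]]'
python3 - <<'E'
from h import *
for n in ["wrist","side"]:
  c=capture(n);cv2.imwrite(f"pics/{n}5.png",c["image"])
  for l in mark_of(c,"paperweight"): print(n,np.round(l["centre"]),round(l["confidence"],2),np.round(at_h(c,l["centre"],0),3))
E
```

```text
time_s: 11.6
tcp_pos: [0.5419, -0.1117, 0.0256]
ee_rot: [[0.0, -0.898, 0.44], [0.009, 0.44, 0.898], [-1.0, 0.004, 0.008]]
wrist_force: [-0.8, -2.2, -1.3]
gripper_width: 0.451
time_s: 12.4
tcp_pos: [0.5765, -0.0402, 0.0256]
ee_rot: [[-0.0, -0.898, 0.44], [0.009, 0.44, 0.898], [-1.0, 0.004, 0.008]]
wrist_force: [-1.1, -2.5, -0.8]
gripper_width: 0.45
wrist [279. 313.] 0.91 [ 0.592 -0.006  0.   ]
side [263. 220.] 0.92 [ 0.586 -0.014  0.   ]
side [217. 274.] 0.72 [ 0.386 -0.119  0.   ]
side [361. 298.] 0.65 [ 0.564 -0.353  0.   ]
side [255. 315.] 0.55 [ 0.376 -0.263  0.   ]
```

View pics/wrist5.png

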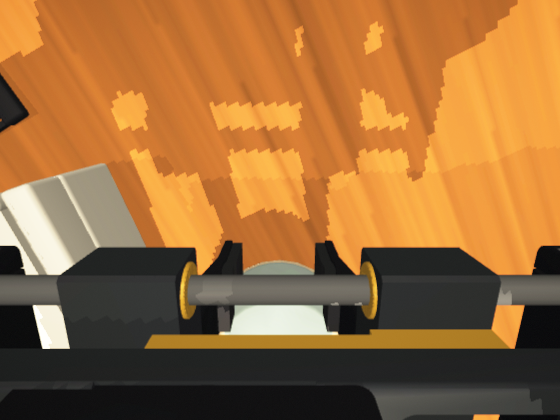

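```bash
python3 -m creep '[[0.45,-5,-10,0,0],[0.45,-15,-30,0,0],[0.45,-18,-36,20,0],[0.45,-20,-38,55,0],[0.45,-22,-38,85,-0.1],[0.45,-30,-30,90,-0.24],[0.45,-38,-15,90,-0.38],[0.45,-45,5,90,-0.52]]'
python3 -m creep '[[0.45,0,10,0,-0.14],[0.45,0,20,0,-0.28],[0.45,0,30,0,-0.42],[0.45,0,38,0,-0.56],[0.45,0,38,0,-0.7],[0.45,0,38,0,-0.726],[0.45,0,38,0,-0.726],[0.45,0,38,0,-0.726]]'
python3 - <<'E'
from h import *
s=sense();print(s["time_s"],s["tcp_pos"],s["joints"],s["ee_rot"])
for n in ["wrist","side"]:
  c=capture(n);cv2.imwrite(f"pics/{n}6.png",c["image"])
  for l in mark_of(c,"paperweight"): print(n,np.round(l["centre"]),round(l["confidence"],2),np.round(at_h(c,l["centre"],0),3))
  for l in mark_of(c,"tray_front"): print(n,np.round(l["centre"]),round(l["confidence"],2),np.round(at_h(c,l["centre"],.025),3))
E
```

```text
time_s: 13.4
tcp_pos: [0.5314, -0.0362, 0.1165]
ee_rot: [[0.008, -0.554, 0.832], [0.008, 0.832, 0.554], [-1.0, 0.002, 0.011]]
wrist_force: [0.1, 0.3, 0.6]
gripper_width: 0.449
time_s: 14.2
tcp_pos: [0.5313, 0.0013, 0.1166]
ee_rot: [[0.012, 0.137, 0.991], [0.001, 0.991, -0.137], [-1.0, 0.003, 0.011]]
wrist_force: [0.8, -0.1, -0.7]
gripper_width: 0.447
14.2 [0.53131355 0.00127038 0.11655941] [  17.72486582   20.10651014  -22.86066479    0.20578369  -46.38641294
 -115.73726554] [[ 1.15409260e-02  1.36933639e-01  9.90512991e-01]
 [ 9.58762451e-04  9.90576992e-01 -1.36953658e-01]
 [-9.99932942e-01  2.53023869e-03  1.13008889e-02]]
wrist [68. 36.] 0.97 [ 0.381 -0.13   0.   ]
wrist [282. 275.] 0.67 [ 0.591 -0.003  0.   ]
wrist [281. 344.] 0.69 [ 0.642 -0.012  0.025]
side [256. 315.] 0.84 [ 0.378 -0.264  0.   ]
side [362. 303.] 0.84 [ 0.554 -0.364  0.   ]
side [218. 276.] 0.82 [ 0.383 -0.127  0.   ]
side [263. 217.] 0.73 [ 0.595 -0.001  0.   ]
side [287. 200.] 0.92 [ 0.669 -0.007  0.025]
```

View pics/side6.png

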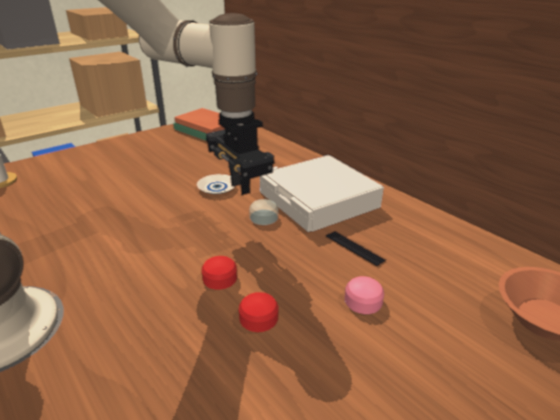

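View pics/wrist6.png

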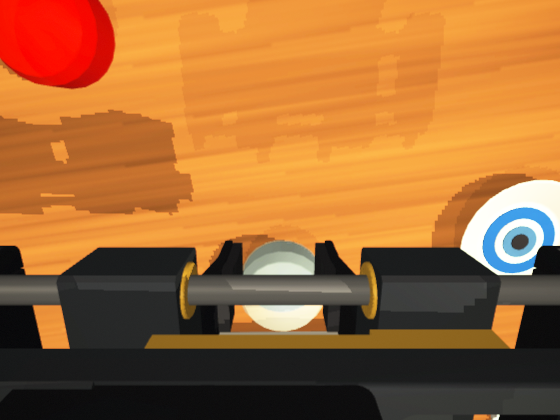

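```bash
python3 -m creep '[[0.45,0,2,-20,0],[0.45,0,2,-45,0],[0.45,0,2,-70,0],[0.45,0,2,-83,0],[0.45,0,2,-90,0],[0.45,5,1.3,-90,0],[0.45,10,0.7,-90,0],[0.45,14,0.2,-90,0]]'
python3 -m creep '[[0.45,4,-0.5,0,0],[0.45,8,-1,0,0],[0.45,12,-1.5,0,0],[0.45,15,-1.9,0,0],[0.45,17,-2.2,0,0],[0.45,19,-2.4,0,0],[0.45,20,-2.6,0,0],[0.45,20,-2.6,0,0]]'
```

```text
time_s: 15.3
tcp_pos: [0.5469, 0.0021, 0.0275]
ee_rot: [[0.014, 0.138, 0.99], [0.001, 0.99, -0.138], [-1.0, 0.003, 0.014]]
wrist_force: [-0.1, 0.6, -0.4]
gripper_width: 0.451
time_s: 16.1
tcp_pos: [0.5669, -0.0007, 0.0275]
ee_rot: [[0.014, 0.138, 0.99], [0.001, 0.99, -0.138], [-1.0, 0.003, 0.013]]
wrist_force: [-4.3, -0.8, 4.6]
gripper_width: 0.45
```

```bash
python3 -m creep '[[0.45,0.6,-0.1,0,0],[0.45,1.2,-0.2,0,0],[0.45,1.8,-0.2,0,0],[0.45,2.4,-0.3,0,0],[0.45,3,-0.4,0,0],[0.45,3.5,-0.4,0,0],[0.45,4,-0.5,0,0],[0.45,4,-0.5,0,0]]'
```

```text
time_s: 16.9
tcp_pos: [0.5711, -0.0012, 0.0275]
ee_rot: [[0.014, 0.138, 0.99], [0.001, 0.99, -0.138], [-1.0, 0.003, 0.014]]
wrist_force: [-3.6, -0.1, 3.2]
gripper_width: 0.451
```

Still sliding freely at about 4 N. I'll carry on gently until the stop shows up in the force.

```bash
python3 -m creep '[[0.45,0.5,-0.1,0,0],[0.45,1,-0.1,0,0],[0.45,1.5,-0.2,0,0],[0.45,2,-0.3,0,0],[0.45,2.5,-0.3,0,0],[0.45,3,-0.4,0,0],[0.45,3,-0.4,0,0],[0.45,3,-0.4,0,0]]'
```

```text
time_s: 17.7
tcp_pos: [0.5725, -0.0015, 0.0273]
ee_rot: [[0.011, 0.138, 0.99], [0.001, 0.99, -0.138], [-1.0, 0.003, 0.01]]
wrist_force: [-8.7, 2.7, 6.5]
gripper_width: 0.453
```

The force is up to 9 N and the tool stalled, so the paperweight is against the panel. Backing off and looking.

```bash
python3 -m creep '[[0.45,-3,0.4,0,0],[0.45,-10,1.3,0,0],[0.45,-20,2.6,0,0],[0.45,-35,4.5,0,0],[0.45,-50,6.4,15,0],[0.45,-70,9,50,0],[0.45,-100,13,90,0],[0.45,-140,18,130,0]]'
python3 -m creep '[[0.45,-10,40,20,0],[0.45,-20,80,40,0],[0.45,-30,120,60,0],[0.45,-40,160,80,0],[0.45,-50,200,80,0],[0.45,-60,240,80,0],[0.45,-70,270,80,0],[0.45,-70,270,80,0]]'
python3 - <<'E'
from h import *
s=sense();print(s["time_s"],s["tcp_pos"],s["wrist_force"])
F=np.array([.644,-.0115]);a=np.array([.992,-.129]);b=np.array([.129,.992])
for n in ["top","side"]:
  c=capture(n);cv2.imwrite(f"pics/{n}7.png",c["image"])
  for t in ["paperweight","tray_front","plate","comb","keys"]:
   for l in mark_of(c,t):
    p=at_h(c,l["centre"],.025 if t=="tray_front" else 0);d=p[:2]-F
    print(n,t,np.round(l["centre"]),round(l["confidence"],2),np.round(p,3),np.round([d@a,d@b],4))
  if n=="top":
    z=c["z_map"];K=np.array(c["mtx"]);R=np.array(c["attitude"]);e=np.array(c["eye"])
    v,u=np.mgrid[0:420,0:560]
    P=np.stack([(u-K[0,2])/K[0,0]*z,-(v-K[1,2])/K[1,1]*z,-z],-1)@R.T+e
    m=(u>185)&(u<340)&(v>35)&(v<225)&(z>0)
    q=P[m&(P[...,2]>.048)&(P[...,2]<.075)];print(cv2.minAreaRect((q[:,:2]*1000).astype(np.float32)))
    g=P[m&(v>180)&(P[...,2]>.02)&(P[...,2]<.048)];print(len(g),g.mean(0),g.min(0),g.max(0))
    cv2.imwrite("pics/top7z.png",cv2.resize(c["image"][140:240,190:340],None,fx=5,fy=5,interpolation=cv2.INTER_CUBIC))
E
```

```text
time_s: 18.5
tcp_pos: [0.4372, 0.0162, 0.1538]
ee_rot: [[0.013, 0.138, 0.99], [0.001, 0.99, -0.138], [-1.0, 0.003, 0.013]]
wrist_force: [0.3, -0.1, 1.2]
gripper_width: 0.45
time_s: 19.3
tcp_pos: [0.3664, 0.2894, 0.2337]
ee_rot: [[0.014, 0.134, 0.991], [0.004, 0.991, -0.134], [-1.0, 0.005, 0.014]]
wrist_force: [-0.0, -0.7, -0.2]
gripper_width: 0.449
19.3 [0.36644974 0.28937612 0.2336932 ] [-7.42151728e-05 -7.29293964e-01 -1.63784064e-01]
top paperweight [320. 305.] 0.86 [ 0.382 -0.133  0.   ] [-0.244 -0.154]
top paperweight [389. 307.] 0.84 [ 0.378 -0.268  0.   ] [-0.2304 -0.2888]
top paperweight [432. 219.] 0.7 [ 0.554 -0.358  0.   ] [-0.0445 -0.3553]
top paperweight [257. 193.] 0.56 [ 0.605 -0.004  0.   ] [-0.0392  0.0021]
top tray_front [258. 174.] 0.72 [ 0.639 -0.009  0.025] [-0.0053  0.0022]
top plate [157. 201.] 0.96 [0.587 0.197 0.   ] [-0.0836  0.1995]
top comb [368. 162.] 0.64 [ 0.67  -0.231  0.   ] [ 0.0537 -0.2144]
top keys [162. 125.] 0.9 [0.745 0.193 0.   ] [0.0743 0.2156]
((760.1907958984375, -26.566009521484375), (230.74331665039062, 233.99610900878906), 82.49053955078125)
816 [ 0.6007112  -0.00734488  0.03612138] [ 0.57336905 -0.04204791  0.02027639] [0.62495485 0.02909982 0.0459607 ]
side paperweight [255. 316.] 0.82 [ 0.375 -0.265  0.   ] [-0.2346 -0.2862]
side paperweight [271. 217.] 0.77 [ 0.61  -0.015  0.   ] [-0.0335 -0.0078]
side paperweight [219. 274.] 0.75 [ 0.388 -0.123  0.   ] [-0.2398 -0.144 ]
side tray_front [284. 201.] 0.68 [ 0.661 -0.008  0.025] [0.016  0.0061]
side plate [218. 188.] 0.62 [0.589 0.194 0.   ] [-0.0812  0.1965]
side comb [354. 251.] 0.95 [ 0.667 -0.241  0.   ] [ 0.0526 -0.225 ]
side comb [284. 203.] 0.4 [0.681 0.019 0.   ] [0.033  0.0347]
side comb [263. 171.] 0.39 [0.754 0.205 0.   ] [0.0809 0.2292]
side keys [262. 172.] 0.64 [0.748 0.203 0.   ] [0.0753 0.2262]
```

View pics/top7.png

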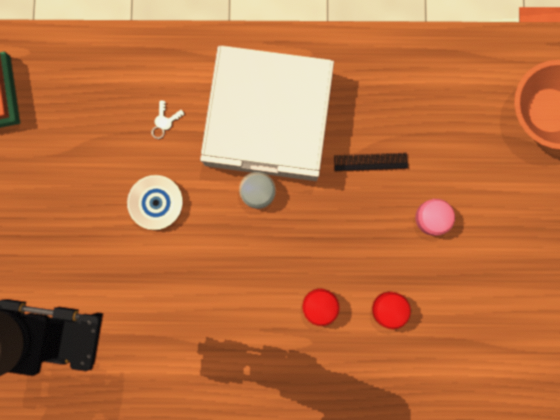

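View pics/top7z.png

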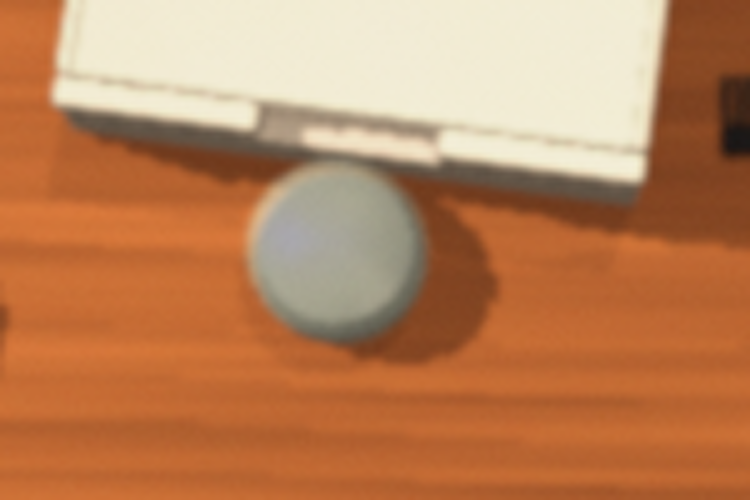

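The top view shows the paperweight at (257,190), touching the panel at the notch. The tray is shut, and the plate, comb and keys have not moved. Handing in.

Run:
```python
from h import *
print(finish_job())
```

```text
the job is handed in; nothing more can be done
None
```

The tray is shut and the glass paperweight rests against the middle of its front panel. I handed the job in after about 19.5 s; no verdict was given.

**What I did:** I pushed the tray home until it met the stop (about 12 N). I then slid the paperweight diagonally with two half-open fingers, re-set the gripper, and pushed it square onto the panel until it stalled (about 9 N, against 4–5 N while sliding). The arm then backed well clear.

**Last checks:**
- **Tray:** unit and panel together measure 234 mm deep, where 232 mm is expected when shut, which is within camera error.
- **Paperweight:** its centre reads within about 2 mm (top camera) or 8 mm (side camera) of the panel's middle. The top picture shows it touching the panel.
- **Plate, comb and keys:** their top-camera marks moved about 9, 4 and 4 mm, which I put down to detector scatter. They look unmoved in the pictures, and the arm did not come near them.

**Where the checks disagreed:** the paperweight's distance from the panel face reads 39 mm from the top camera and 33.5 mm from the side, where 36 mm means touching. The side camera's mark for the tray front was also about 16 mm off. I therefore relied on the stall force and the arm's position, which differs by about 2 mm from what contact should give.

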